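# Clip the cover onto a type holder and hold the type pressed down

### The job

Lift the brass cover by its black grip bar and set it over the two pins of the iron type holder, then press it straight down until both orange catches snap over its ends, which you feel as the push suddenly giving way. Do not stop there: keep pressing down firmly, with about 12 N, so that the type underneath stays pushed down on its sprung bed, and finish while still pressing - do not let go or back off. Leave the other tools and materials on the bench where they are.

Things in the scene. Friction and masses are not known exactly. Their poses are not given: they have to be found in the camera images.
- box: Type holder, fixed: black iron base 164 x 96 x 10 mm, lines of grey metal type in the middle, a steel pin on either side of the type and an orange sprung catch at either end (x = +/-62 mm, their tops 49 mm up). Origin: centre of its underside; x along its 164 mm side, z up. The cover fits either way round, its long side along x.
- seat (a point): On the holder: middle of the type's top, 32 mm above the holder's origin, axes as the holder's. The middle of the cover's underside rests here once snapped in, 4 mm lower with the type pushed fully down, and about 13 mm higher while it lies loose on the sloping catches.
- pin_a (a point): top of the holder's steel pin at its x = +45 mm, y = 0, 58 mm above its origin; pin 7 mm thick, the top 8 mm tapering to 2 mm
- pin_b (a point): the same for the pin at x = -45 mm
- cover_grip (a point): Loose brass cover plate, 130 x 80 x 6 mm, about 0.25 kg, flat on the bench, with two square holes 9.5 mm wide at x = +/-45 mm and a black upright grip bar in the middle of its top: 50 mm long (x), 14 mm thick (y), 30 mm tall. The point is the bar's middle, 21 mm above the plate's underside and 15 mm below the bar's top. x along the 130 mm side, z up.
- bed (a joint): how far the sprung bed with the type is pushed down, m: 0 at rest, 0.004 at its stop. It starts to yield at about 2 N of push on the cover, then takes 4 N per mm: about 8 N for 1.5 mm, 18 N at the stop
- catch_a (a joint): how far the orange catch at the holder's +x end is pushed outward, m: 0 closed (at rest), up to 0.006; about 0.003 while the cover's edge goes past. Pushing the cover past both catches takes a peak of about 9 to 14 N in all, which then falls to a few N
- catch_b (a joint): the same for the catch at the -x end
- slugs: bystander: block of four grey metal slugs 24 x 50 x 22 mm, origin under its centre, near the holder's +x end
- furniture: bystander: light wooden spacing block 22 x 70 x 18 mm, origin under its centre, beyond the cover's +x end
- tweezers: bystander: steel tweezers 118 mm long (along x), 22 mm wide, 6 mm thick, origin under the middle
- ink_tin: bystander: blue ink tin, diameter 72 mm, 45 mm tall, origin under its centre
- planer: bystander: wooden planer block 70 x 130 x 36 mm with a black top, origin under its centre
- quoin_key: bystander: steel T-shaped key 110 x 70 mm, 12 mm thick, origin on the bench under the middle of its shaft
- type_brush: bystander: brush 160 mm long, lying, origin underneath
Things that resemble listed ones, but are neither listed nor needed, are in the scene too. What is shaped like the box but pink is not meant.

How it is judged:
By the outcome, as a careful person would: the job done as asked, in the order asked, and still so for the second after the job is handed in, while the arm keeps its last pose, push and grip.
It also fails if it takes over 54 s, if anything falls off the work surface, if the arm or the gripper's body presses on something with over 40 N, if the wrist force passes 120 N, or if a joint passes its speed limit or range.

### The arm

A 6-joint arm with a two-finger parallel gripper is mounted at the origin on the work surface. World frame = base frame: x ahead of the robot, y to its left, z up, the work surface at z = 0. Lengths are in m, angles in rad, forces in N, time in s.
With the tool pointing down it reaches from about 0.325 to 0.925 m from the base axis. Payload 3.1 kg.
Tool frame: the origin (TCP) lies between the finger pads; the fingertips stand arm.nose_length ahead of it and the grasp point (between the pads) lies 11 mm behind it (arm.nose_length is the distance from the TCP to the fingertips, in m); z points along the fingers, y is the direction in which the jaws open and shut (so a half turn about z gives the same grasp; the last joint's range is limited). The gripper opens to 85 mm and grips with 20 to 120 N. Pads are 22 mm wide; open, the fingers measure 114 mm over their backs; the gripper's body (76 mm by 85 mm) begins 54 mm behind the grasp point. The pads swing forward as they close: fully open they stand 13 mm farther back than shut.
Start: joints at [1.208, 0.217, 1.613, -0, 1.311, -0.112], TCP at [0.155, 0.605, 0.239] pointing down, gripper open.
Joint ranges: [-2.75, 2.75], [-0.78, 2.1], [0.31, 2.55], [-1.13, 4.27], [0.13, 2.63], [-2.58, 2.58]. Speed limits (rad/s): [2.79, 2.79, 3.14, 3.14, 3.14, 3.14].

### API

Orientations are given as a rotation vector (axis times angle).
In Python, from station import monitor, cams, job, arm gives the robot as it stands.
- The arm moves only by the tool apply_moves, never from a script. Its argument "deltas" is a list of rows, each a list of 7 numbers: the opening, from 0 (shut) to 1 (fully open), then the shift along the tool's x, y, z in mm, then the turn, a rotation vector about the tool's x, y, z in degrees. A call has 1 to 5 rows; each row is the pose to reach, as a shift and turn from the pose commanded when the call began, along the tool's axes at that moment; what a row does not reach only later rows make up. A row lasts 1/8 s, in which the tool goes at most 62.5 mm and 10.7 degrees, less where a joint would pass 70% of its speed; a pose out of reach is approached as far as the arm can. A call with a gripper value outside its range is refused whole. The fingers move at their own pace and stop on an object; "newtons" is the grip in N (left out, the last holds). Time passes only in rows, so rows that repeat a pose let the fingers close. It gives the time, the measured TCP pose, the force and the opening at its end, in the units of the state.
- monitor.get_obs(): the state, without advancing time (a new reading comes with each control period).
- cams.capture(name): name is "scene" or "side" or "wrist"; returns (picture, depth): 384x512x3 uint8, blue, green, red; 384x512 float32, m along the optical axis (not along the pixel's ray), 0 where there is no reading.
- cams.calibration(name): a dict with "fx", "fy", "cx", "cy" (pixels), "k1" (the pictures are not rectified: a ray, as slopes to the right and down, at radius r is drawn at 1 + k1 r^2 times it, then the intrinsics apply), "R" (3x3) and "t" (3): a world point X has camera coordinates R X + t; the wrist camera has in their place "hand_eye" (4x4, takes a point from camera to tool coordinates, whose origin is the TCP and whose axes are the flange's). Camera axes: x right, y down, z forward; pixel columns grow to the right and rows downward; lengths in m; the calibration is good to about 2 mm. A picture is of the moment at which its call begins: read the wrist's pose just before it. calibration takes no time and is no camera call.
- job.job_done(): hands the job in, once; it reports no verdict.
The state is a dict: "clock": time; "q": joint angles; "joint_vel": joint speeds; "joint_torque": joint torques, N m; "position": TCP position; "tcp_rot": TCP orientation; "contact_force": force on the tool from outside, world axes, zero at the start; "wrist_torque": the same for the moment, N m; "opening": finger opening in m.
Only numpy, scipy, OpenCV 4.12 (cv2) and the standard library are available. Lean on these libraries where they do the work, as an engineer would, in place of code of your own. Each camera call takes 0.05 s, during which the arm holds its last target. There are 200 camera calls.

## Working session

There is one attempt and no reset: what is moved stays moved. The work goes in short steps, Python scripts to look and compute and a tool call to move; the robot and the scene stay as the last step left them, time stands still between calls to the robot, and variables do not carry over. Pictures are saved under pics/ and viewed, about 8 in all and at most 12, crops included, and the job is handed in when it is done.

Besides the shell and the picture viewer there is one more tool, called after "Emit:" as name(argument=value, ...), one argument or row to a line, values as JSON. apply_moves: Moves the arm, as the interface text tells. Its arguments: {"type":"object","properties":{"deltas":{"type":"array"},"newtons":{"type":"number"}},"required":["deltas"]}

```bash
mkdir -p pics; cat > h.py <<'E'
import numpy as np, cv2
from scipy.spatial.transform import Rotation as Ro
from station import monitor, cams, job, arm
def cam(name,obs=None):
    c=cams.calibration(name)
    if name!="wrist": 
        R=np.array(c["R"]);t=np.array(c["t"]);return c,R.T,-R.T@t
    H=np.array(c["hand_eye"]);Rt=Ro.from_rotvec(obs["tcp_rot"]).as_matrix()
    return c,Rt@H[:3,:3],Rt@H[:3,3]+np.array(obs["position"])
def rays(C,uv):
    c,Rw,o=C; K=np.array([[c["fx"],0,c["cx"]],[0,c["fy"],c["cy"]],[0,0,1]])
    p=cv2.undistortPoints(np.array(uv,float).reshape(-1,1,2),K,np.array([c["k1"],0,0,0,0.]))[:,0]
    return np.c_[p,np.ones(len(p))]@Rw.T
def onplane(C,uv,z):
    d=rays(C,uv);o=C[2];return o+d*((z-o[2])/d[:,2])[:,None]
E
python3 - <<'E'
from h import *
print(monitor.get_obs(), arm.nose_length)
for n in("scene","side"):
    im,d=cams.capture(n);cv2.imwrite(f"pics/{n}0.png",im);np.save(f"pics/{n}0.npy",d)
    C=cam(n);print(n,C[2],C[1][:,2])
o=monitor.get_obs();im,d=cams.capture("wrist");cv2.imwrite("pics/wrist0.png",im)
a=cv2.imread("pics/scene0.png");cv2.imwrite("pics/s0.png",cv2.resize(a,(800,600),interpolation=cv2.INTER_CUBIC))
E
```

```text
{'clock': 0.0, 'q': array([ 1.20779178e+00,  2.17744148e-01,  1.61495566e+00,  9.57740649e-06,
        1.31128818e+00, -1.12227861e-01]), 'joint_vel': array([-0.00071579,  0.00031794,  0.00082532, -0.00139499,  0.00087743,
       -0.00094015]), 'joint_torque': array([ 2.08904486e-03, -3.96833968e+01, -3.03864527e+01, -8.17892987e-05,
        9.61161044e-03, -1.51806887e-07]), 'position': array([0.15480326, 0.60469571, 0.23796321]), 'tcp_rot': array([-0.39281964, -3.11635764,  0.00365277]), 'contact_force': array([-0.20255554, -0.0073396 ,  0.34232593]), 'wrist_torque': array([ 0.05967859,  0.00386611, -0.02413509]), 'opening': 0.0853363689622332} 0.008
scene [ 1.61664567 -0.22712029  0.86606442] [-0.76511198  0.17798595 -0.61880907]
side [0.30985153 0.67219399 0.95004105] [ 0.2721071  -0.58166836 -0.76656353]
```

View pics/s0.png

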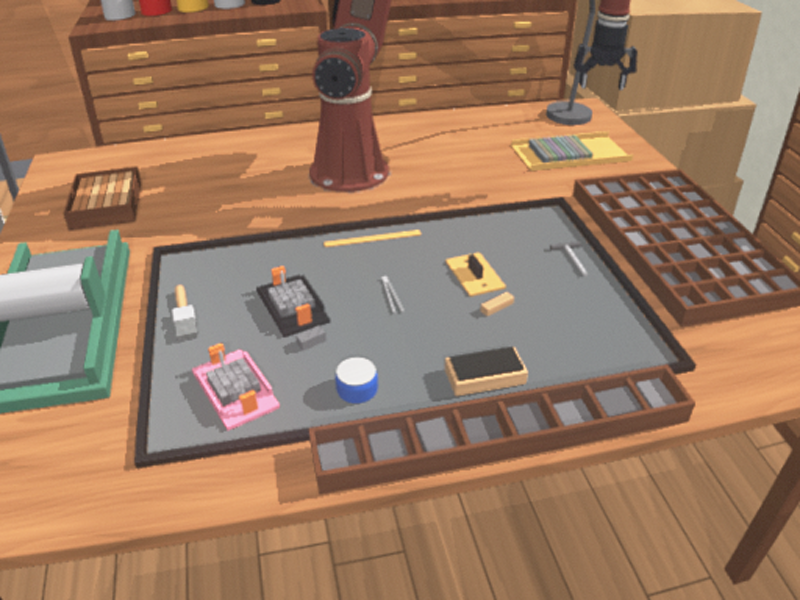

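View pics/side0.png

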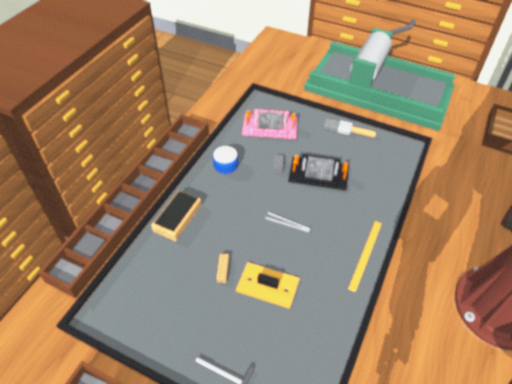

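The scene view shows the brass cover with its black bar at about (476,272) and the wooden spacer next to it at (497,304). The black holder is at (291,303) with the slugs at (311,335). There are two holder-shaped objects: black at (291,303) and pink at (236,387). The black one next to the slugs is the one meant, since pink is excluded. In the side view the cover is at (268,284) and the black holder at (320,170).

```bash
python3 - <<'E'
from h import *
for n,rc,rh in(("scene",(280,155,335,195),(158,162,215,220)),("side",(230,255,305,312),(280,142,358,196))):
    im=cv2.imread(f"pics/{n}0.png");C=cam(n);hsv=cv2.cvtColor(im,cv2.COLOR_BGR2HSV)
    def m(lo,hi,r):
        k=cv2.inRange(hsv,lo,hi);z=np.zeros_like(k);z[r[1]:r[3],r[0]:r[2]]=k[r[1]:r[3],r[0]:r[2]];return z
    y=m((12,90,110),(32,255,255),rc)
    cs=max(cv2.findContours(y,0,2)[0],key=cv2.contourArea)
    P=onplane(C,cs[:,0].astype(float),0.006)
    r=cv2.minAreaRect((P[:,:2]*1000).astype(np.float32));print(n,"cover",r)
    o=m((3,150,120),(15,255,255),rh)
    N,l,s,ce=cv2.connectedComponentsWithStats(o)
    for i in range(1,N):
        if s[i,4]>8:print("orange",s[i],ce[i],onplane(C,[ce[i]],0.035))
    k=m((0,0,0),(180,255,60),rh);cs=max(cv2.findContours(k|o,0,2)[0],key=cv2.contourArea)
    P=onplane(C,cs[:,0].astype(float),0.01);print("holder",cv2.minAreaRect((P[:,:2]*1000).astype(np.float32)))
    d=np.load(f"pics/{n}0.npy")
    print("depth ok",(d>0).mean())
im=cv2.imread("pics/side0.png");a=cv2.resize(im[135:315,225:365],None,fx=3.3,fy=3.3,interpolation=2);cv2.imwrite("pics/crop1.png",a)
E
```

```text
scene cover ((508.41015625, 184.06103515625), (137.64175415039062, 83.87997436523438), 6.26699161529541)
orange [174 171   8  11  50] [176.94 175.6 ] [[ 0.46126081 -0.22127381  0.035     ]]
orange [190 195   9  13  91] [194.24175824 201.        ] [[ 0.59914065 -0.18223388  0.035     ]]
holder ((567.9415893554688, -180.5612335205078), (24.40707778930664, 55.745609283447266), 88.22309875488281)
depth ok 0.9960530598958334
side cover ((505.59088134765625, 185.29173278808594), (132.36512756347656, 85.65042877197266), 6.6451640129089355)
orange [292 156   7  16  48] [294.79166667 164.25      ] [[ 0.58887374 -0.17254103  0.035     ]]
orange [342 163   6  17  54] [344.25925926 170.66666667] [[ 0.4571468 -0.2106522  0.035    ]]
holder ((524.708740234375, -194.1944122314453), (154.08628845214844, 90.87870788574219), 16.165122985839844)
depth ok 0.995819091796875
```

View pics/crop1.png

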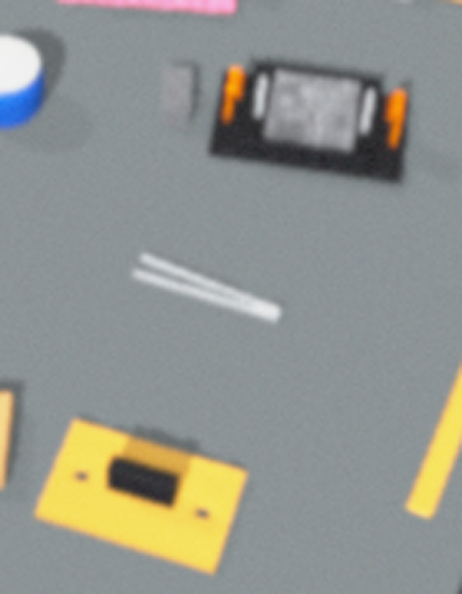

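The crop confirms it. The yellow plate with the black bar and two square holes is the cover, and the black base with orange catches and pins is the holder. Both views agree: cover at (0.507, 0.185), 6.4°; holder at (0.526, -0.195), about 16°. Next I move above the cover.

```bash
cat >> h.py <<'E'
def delta(x,y,z,yawdeg,base=None):
    "deltas (mm, deg) from current measured pose to tool-down with tool x at yawdeg+180"
    o=monitor.get_obs();R=Ro.from_rotvec(o["tcp_rot"]);a=np.radians(yawdeg+180)
    X=np.array([np.cos(a),np.sin(a),0]);Z=np.array([0,0,-1.]);T=Ro.from_matrix(np.c_[X,np.cross(Z,X),Z])
    return np.round(R.inv().apply(np.array([x,y,z])-o["position"])*1000,1),np.round((R.inv()*T).as_rotvec(degrees=True),2)
E
python3 - <<'E'
from h import *
print(np.round(cams.calibration("wrist")["hand_eye"],3))
print(delta(0.507,0.185,0.25,6.4))
E
```

```text
[[ 0.    -0.952 -0.307  0.078]
 [ 1.     0.    -0.     0.   ]
 [ 0.    -0.307  0.952 -0.135]
 [ 0.     0.     0.     1.   ]]
(array([-445.3, -319.4,  -11.2]), array([ -0.11,  -0.03, -20.77]))
```

Emit:
apply_moves(
  deltas=[
    [1,-45,-32,0,0,0,-4],
    [1,-90,-64,0,0,0,-8],
    [1,-135,-96,0,0,0,-12],
    [1,-180,-128,0,0,0,-16],
    [1,-225,-160,0,0,0,-20.8],
  ],
)

```text
clock: 0.78
position: [0.3341, 0.393, 0.239]
tcp_rot: [0.181, -3.136, 0.0]
contact_force: [1.2, 0.6, 0.3]
opening: 0.0854
```

```bash
python3 - <<'E'
from h import *
o=monitor.get_obs();print(o["position"],o["clock"],delta(0.507,0.185,0.25,6.4))
E
```

```text
[0.33405799 0.39302542 0.23900391] 0.775 (array([-147.9, -226.5,  -11. ]), array([-0.01, -0.01,  0.2 ]))
```

Emit:
apply_moves(
  deltas=[
    [1,-30,-46,0,0,0,0],
    [1,-60,-92,0,0,0,0],
    [1,-90,-138,0,0,0,0],
    [1,-120,-184,0,0,0,0],
    [1,-148,-226,0,0,0,0],
  ],
)

```text
clock: 1.4
position: [0.5065, 0.1849, 0.2391]
tcp_rot: [0.175, -3.137, -0.0]
contact_force: [0.6, 1.0, 0.5]
opening: 0.0855
```

Emit:
apply_moves(
  deltas=[
    [1,0,0,0,0,0,0],
    [1,0,0,0,0,0,0],
  ],
)

```text
clock: 1.65
position: [0.5051, 0.1868, 0.2388]
tcp_rot: [0.175, -3.135, -0.001]
contact_force: [-0.8, 0.5, -0.5]
opening: 0.0853
```

```bash
python3 - <<'E'
from h import *
o=monitor.get_obs();im,d=cams.capture("wrist");cv2.imwrite("pics/w1.png",im);np.save("pics/w1.npy",d)
C=cam("wrist",o);hsv=cv2.cvtColor(im,cv2.COLOR_BGR2HSV)
y=cv2.inRange(hsv,(15,90,110),(32,255,255))
cs=max(cv2.findContours(y,0,2)[0],key=cv2.contourArea)
P=onplane(C,cs[:,0].astype(float),0.006)
print(o["position"],o["tcp_rot"],cv2.minAreaRect((P[:,:2]*1000).astype(np.float32)),cv2.boundingRect(cs))
k=cv2.inRange(hsv,(0,0,0),(180,255,70))
N,l,s,ce=cv2.connectedComponentsWithStats(k)
for i in range(1,N):
    if s[i,4]>30:print(s[i],ce[i],onplane(C,[ce[i]],0.006)[0],onplane(C,[ce[i]],0.036)[0])
E
```

```text
[0.50514254 0.18675255 0.23881028] [ 1.75163972e-01 -3.13523200e+00 -6.84214745e-04] ((506.6430969238281, 182.74366760253906), (129.42965698242188, 80.61555480957031), 6.720824718475342) (218, 103, 73, 110)
[    0    98   512   286 36350] [287.99895461 329.32740028] [0.74159409 0.25590252 0.006     ] [0.71597623 0.24953316 0.036     ]
[423 130   5  10  39] [425.25641026 134.82051282] [0.45437959 0.3755093  0.006     ] [0.4521804  0.35938754 0.036     ]
[249 140  12  48 562] [254.40391459 163.7544484 ] [0.51087854 0.18334615 0.006     ] [0.50407259 0.18289284 0.036     ]
```

View pics/w1.png

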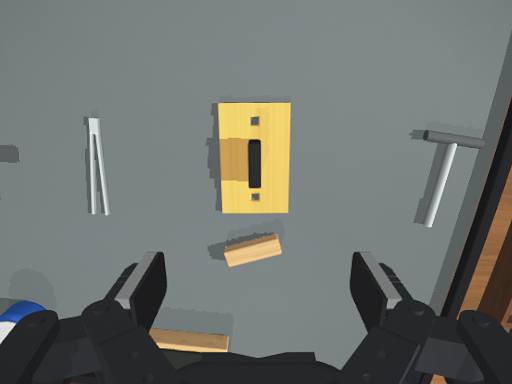

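The wrist view shows the cover at pixel (254,157) with holes at (255,121) and (255,197). Its size measures 129 x 81 mm, centre (0.5066, 0.1827), yaw 6.7°.

```bash
python3 - <<'E'
from h import *
print(delta(0.5066,0.1827,0.06,6.7))
E
```

```text
(array([ -1.4,  -4.8, 178.9]), array([ 0.03, -0.07, -0.24]))
```

Emit:
apply_moves(
  deltas=[
    [0.5,-1,-4,50,0,0,-0.3],
    [0.5,-1,-4,100,0,0,-0.3],
    [0.5,-1,-4,145,0,0,-0.3],
    [0.5,-1,-4,145,0,0,-0.3],
    [0.5,-1,-4,145,0,0,-0.3],
  ],
)

```text
clock: 2.33
position: [0.5079, 0.1839, 0.0959]
tcp_rot: [-0.187, 3.134, 0.001]
contact_force: [1.6, -0.2, 1.0]
opening: 0.0424
```

```bash
python3 - <<'E'
from h import *
o=monitor.get_obs();im,d=cams.capture("wrist");cv2.imwrite("pics/w2.png",im)
C=cam("wrist",o);hsv=cv2.cvtColor(im,cv2.COLOR_BGR2HSV)
y=cv2.inRange(hsv,(15,90,110),(32,255,255))
cs=max(cv2.findContours(y,0,2)[0],key=cv2.contourArea)
P=onplane(C,cs[:,0].astype(float),0.006)
print(o["position"],o["tcp_rot"],cv2.minAreaRect((P[:,:2]*1000).astype(np.float32)),cv2.boundingRect(cs))
print(delta(0.5066,0.1827,0.018,6.7))
E
```

```text
[0.50787674 0.18388106 0.09591582] [-1.86667617e-01  3.13381960e+00  7.15731082e-04] ((507.1738586425781, 182.705810546875), (130.67352294921875, 80.5382308959961), 6.6593403816223145) (198, 107, 118, 169)
(array([ 2.7, -0.9, 78.8]), array([0.03, 0.25, 0.1 ]))
```

View pics/w2.png

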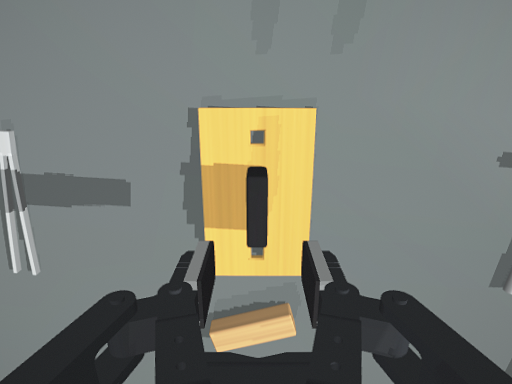

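The cover is now centred between the open fingers (bar at (257,207)), and the measurement repeats at (0.507, 0.1827). I'll go down and grip.

Emit:
apply_moves(
  deltas=[
    [0.5,1,-1,40,0,0,0],
    [0.5,1,-1,60,0,0,0],
    [0.5,1,-1,70,0,0,0],
    [0.5,1,-1,75,0,0,0],
    [0.5,1,-1,75,0,0,0],
  ],
)

```text
clock: 3.0
position: [0.5073, 0.1819, 0.0203]
tcp_rot: [-0.184, 3.134, 0.0]
contact_force: [-0.6, 0.5, 0.4]
opening: 0.0426
```

Emit:
apply_moves(
  deltas=[
    [0,0,0,0,0,0,0],
    [0,0,0,0,0,0,0],
    [0,0,0,0,0,0,0],
    [0,0,0,0,0,0,0],
    [0,0,0,0,0,0,0],
  ],
  newtons=100,
)

```text
clock: 3.62
position: [0.5072, 0.182, 0.0205]
tcp_rot: [-0.184, 3.135, 0.001]
contact_force: [-1.2, -0.2, 5.4]
opening: 0.0123
```

Emit:
apply_moves(
  deltas=[
    [0,0,0,-10,0,0,0],
    [0,0,0,-40,0,0,0],
    [0,0,0,-80,0,0,0],
    [0,0,0,-120,0,0,0],
    [0,0,0,-120,0,0,0],
  ],
)

```text
clock: 4.25
position: [0.5092, 0.1822, 0.143]
tcp_rot: [-0.184, 3.128, 0.002]
contact_force: [0.7, -0.6, -3.6]
opening: 0.0117
```

```bash
python3 - <<'E'
from h import *
o=monitor.get_obs();im,d=cams.capture("wrist");cv2.imwrite("pics/w3.png",im)
print(o["position"],o["contact_force"],o["opening"],delta(0.526,-0.195,0.14,16.2))
E
```

```text
[0.50916145 0.18221995 0.14304808] [ 0.68726519 -0.58665533 -3.57966286] 0.011672878021506392 (array([ 2.540e+01, -3.764e+02,  3.000e-01]), array([-0.01,  0.17, -9.47]))
```

View pics/w3.png

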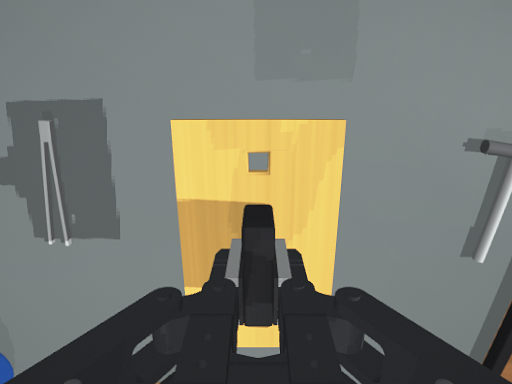

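The cover hangs level in the grip, with its far hole at (259,162). Next I go beside the holder to get a clear wrist view of it past the plate.

```bash
python3 - <<'E'
from h import *
im=cv2.imread("pics/w3.png");hsv=cv2.cvtColor(im,cv2.COLOR_BGR2HSV)
c,_,_=cam("wrist",monitor.get_obs());H=np.array(c["hand_eye"]);C=(c,H[:3,:3],H[:3,3])
# plate top edges in tool frame, plane tool z=+0.0145
y=cv2.inRange(hsv,(15,60,90),(32,255,255))
g=cv2.inRange(hsv,(0,0,80),(180,80,255)); 
s=np.zeros_like(y);s[140:185,235:285]=255
h=cv2.bitwise_and(cv2.bitwise_not(y),s);cs=max(cv2.findContours(h,0,2)[0],key=cv2.contourArea)
r=cv2.boundingRect(cs);print("hole",r)
for z in(.0145,.0205):print("hole c",onplane(C,[(r[0]+r[2]/2-.5,r[1]+r[3]/2-.5),(r[0],r[1]),(r[0]+r[2]-1,r[1]+r[3]-1)],z)*1000)
E_=[]
for row in(130,160,190,220):
    q=np.where(y[row,:].astype(bool))[0];q=q[(q>140)&(q<380)];E_.append(((q.min(),row),(q.max(),row)))
for a,b in E_:print(a,b,np.round(onplane(C,[a,b],.0145)[:,:2]*1000,1).tolist())
col=[(k,np.where(y[90:200,k])[0].min()+90) for k in(190,220,250,290,330)]
print(np.round(onplane(C,col,.0145)[:,:2]*1000,1).tolist())
print(delta(0.49,-0.07,0.20,16.2),c["fx"])
E
```

```text
hole (249, 153, 19, 17)
hole c [[45.58837019 -0.092809   14.5       ]
 [49.41493202 -4.31066567 14.5       ]
 [41.70689614  4.18856171 14.5       ]]
hole c [[44.26979444 -0.08912805 20.5       ]
 [48.24992672 -4.47625891 20.5       ]
 [40.23254617  4.36406584 20.5       ]]
(np.int64(171), 130) (np.int64(345), 130) [[60.3, -40.2], [60.3, 40.0]]
(np.int64(173), 160) (np.int64(342), 160) [[46.1, -40.4], [46.1, 39.7]]
(np.int64(176), 190) (np.int64(340), 190) [[31.2, -40.1], [31.2, 39.9]]
(np.int64(178), 220) (np.int64(337), 220) [[15.4, -40.3], [15.4, 39.6]]
[[65.2, -31.1], [65.1, -17.4], [65.1, -3.7], [65.1, 14.5], [65.2, 32.7]]
(array([  46.3, -248. ,  -59.8]), array([-0.01,  0.17, -9.47])) 322.96352965964167
```

In the tool frame the plate is centred to about 0.3 mm, with no yaw error.

Emit:
apply_moves(
  deltas=[
    [0,9,-49,-12,0,0,-2],
    [0,18,-99,-24,0,0,-4],
    [0,28,-148,-36,0,0,-6],
    [0,37,-198,-48,0,0,-8],
    [0,46,-248,-60,0,0,-9.5],
  ],
)

```text
clock: 4.92
position: [0.4873, -0.071, 0.1965]
tcp_rot: [0.444, -3.105, -0.003]
contact_force: [1.0, -0.0, -4.1]
opening: 0.0123
```

Emit:
apply_moves(
  deltas=[
    [0,0,0,0,0,0,0],
    [0,0,0,0,0,0,0],
    [0,0,0,0,0,0,0],
  ],
)

```text
clock: 5.3
position: [0.4885, -0.0686, 0.1975]
tcp_rot: [0.445, -3.107, -0.003]
contact_force: [-0.3, 0.5, -2.9]
opening: 0.0121
```

```bash
python3 - <<'E'
from h import *
o=monitor.get_obs();im,d=cams.capture("wrist");cv2.imwrite("pics/w4.png",im);np.save("pics/w4.npy",d);np.save("pics/w4p.npy",np.r_[o["position"],o["tcp_rot"]])
print(o["position"],o["tcp_rot"])
E
```

```text
[ 0.4885432  -0.06859477  0.1974641 ] [ 4.45278575e-01 -3.10669553e+00 -2.82871401e-03]
```

View pics/w4.png

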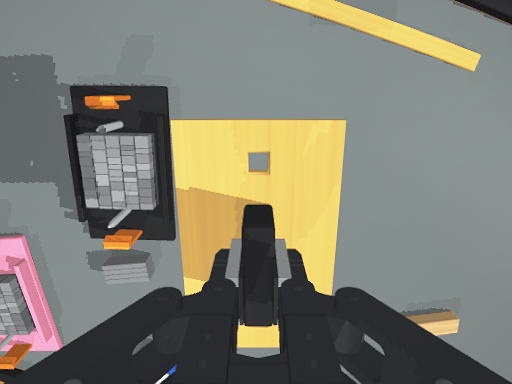

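The wrist view shows the whole holder: upper pin at about (97-122,127), lower pin at about (110-130,218), catches at (107,101) and (123,240). I'll enlarge it to pick out the pin tips.

```bash
python3 - <<'E'
import cv2
im=cv2.imread("pics/w4.png")[80:245,60:180];cv2.imwrite("pics/crop2.png",cv2.resize(im,None,fx=3.6,fy=3.6,interpolation=cv2.INTER_NEAREST))
E
```

```text
(no output)
```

View pics/crop2.png

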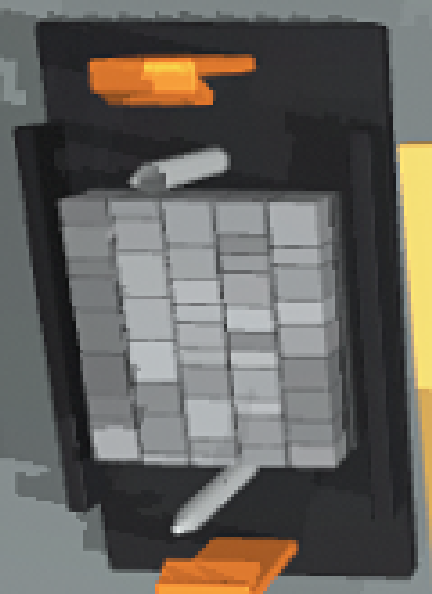

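Pin tips are at crop (133,184) and (177,531), which is picture (96.9,131.1) and (109.2,227.5).

```bash
python3 - <<'E'
from h import *
p=np.load("pics/w4p.npy");C=cam("wrist",dict(position=p[:3],tcp_rot=p[3:]))
def px(a):return [(60+x/3.6,80+y/3.6) for x,y in a]
T=onplane(C,px([(134,184),(178,530)]),.058)
v=T[1]-T[0];print("pins",T,np.linalg.norm(v),"mid",T.mean(0),"yaw",np.degrees(np.arctan2(v[1],v[0])))
B=onplane(C,px([(38,22),(385,25),(415,577),(108,572)]),.010)[:,:2]
print("base",B,B.mean(0),np.linalg.norm(B-np.roll(B,-1,0),axis=1),cv2.minAreaRect((B*1000).astype(np.float32)))
q=T.mean(0);a=np.degrees(np.arctan2(v[1],v[0]))
for y in(a%180,16.2):print(y,delta(q[0],q[1],.12,y))
E
```

```text
pins [[ 0.48378052 -0.21317425  0.058     ]
 [ 0.57008438 -0.18969382  0.058     ]] 0.08944096541949874 mid [ 0.52693245 -0.20143403  0.058     ] yaw 15.219895823071573
base [[ 0.45961446 -0.2670207 ]
 [ 0.43530047 -0.17485712]
 [ 0.5919486  -0.13335684]
 [ 0.61814374 -0.22649278]] [ 0.52625182 -0.20043186] [0.09531682 0.16205218 0.09674961 0.16362777] ((526.7006225585938, -200.59341430664062), (163.62294006347656, 96.73686218261719), 14.778688430786133)
15.219895823071573 (array([   0.6, -138.3,   77.6]), array([ 0.1 , -0.13,  1.11]))
16.2 (array([   0.6, -138.3,   77.6]), array([ 0.1 , -0.13,  0.13]))
```

The pins and the base outline agree: centre (0.527, -0.201), yaw 15.0°. Next I go above it, with the cover's underside about 15 mm over the pin tips, and look through the hole.

Emit:
apply_moves(
  deltas=[
    [0,0,-46,10,0,0,1.1],
    [0,0,-92,30,0,0,1.1],
    [0,0.5,-138,60,0,0,1.1],
    [0,0.5,-138,102,0,0,1.1],
    [0,0.5,-138,102,0,0,1.1],
  ],
)

```text
clock: 5.98
position: [0.524, -0.2, 0.0924]
tcp_rot: [0.414, -3.105, -0.011]
contact_force: [-0.7, 0.6, -2.8]
opening: 0.0119
```

Emit:
apply_moves(
  deltas=[
    [0,0,0,0,0,0,0],
    [0,0,0,0,0,0,0],
    [0,0,0,0,0,0,0],
  ],
)

```text
clock: 6.35
position: [0.5291, -0.2028, 0.0993]
tcp_rot: [-0.415, 3.111, -0.003]
contact_force: [-0.5, -0.1, -3.2]
opening: 0.0122
```

```bash
python3 - <<'E'
from h import *
o=monitor.get_obs();im,d=cams.capture("wrist");cv2.imwrite("pics/w5.png",im);np.save("pics/w5p.npy",np.r_[o["position"],o["tcp_rot"]])
s,_=cams.capture("scene");sd,_=cams.capture("side");cv2.imwrite("pics/s5.png",s);cv2.imwrite("pics/sd5.png",sd)
a=cv2.resize(im[90:210,180:340],(480,360),interpolation=0);b=cv2.resize(sd[130:205,270:370],(480,360),interpolation=2)
a=cv2.resize(a,(400,300),interpolation=0);b=cv2.resize(b,(400,300))
c=cv2.resize(s[130:220,135:255],(400,300));
e=np.vstack([np.hstack([a,b]),np.hstack([c,cv2.resize(im,(400,300))])]);cv2.imwrite("pics/m5.png",e)
print(o["position"],delta(.5268,-.201,.095,15.0))
E
```

```text
[ 0.52905137 -0.20280153  0.09929409] (array([1. , 2.1, 3.3]), array([-0.07,  0.07,  0.15]))
```

View pics/m5.png

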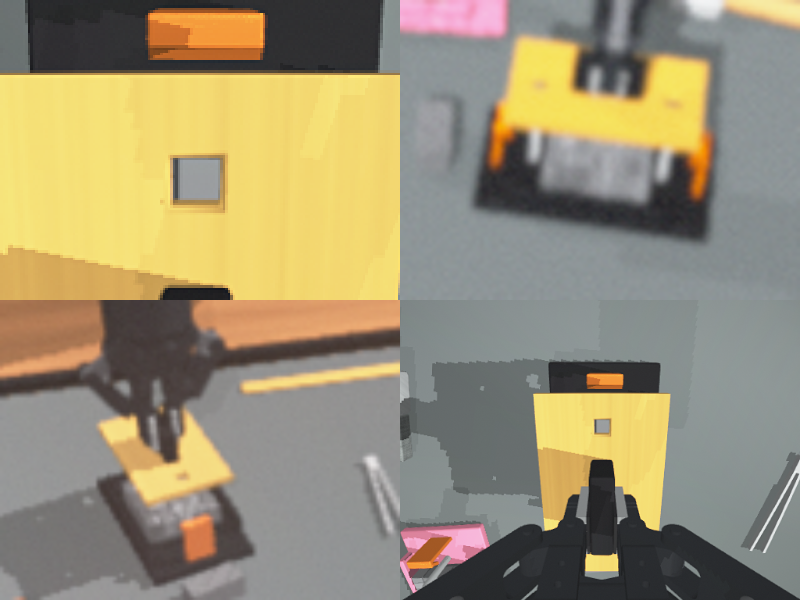

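The cover is over the holder. The catch and base end (combined image: x 147-265 and 30-380 at top left) sit slightly to the tool's +y of the cover's hole centre at 199. I'll put numbers on that in the tool frame.

```bash
python3 - <<'E'
from h import *
im=cv2.imread("pics/w5.png");hsv=cv2.cvtColor(im,cv2.COLOR_BGR2HSV);p=np.load("pics/w5p.npy")
c=cams.calibration("wrist");H=np.array(c["hand_eye"]);C=(c,H[:3,:3],H[:3,3]);z=p[2]
dk=(hsv[...,2]<75)
f=lambda uv,h:np.round(onplane(C,uv,z-h)[:,:2]*1000,1).tolist()
for row in(90,98,106,114):
    q=np.where(dk[row,170:350])[0]+170;print("base",row,q.min(),q.max(),f([(q.min()-.5,row),(q.max()+.5,row)],.010))
for col in(200,215,290,320):
    q=np.where(dk[60:115,col])[0]+60;print("end",col,q.min(),f([(col,q.min()-.5)],.010))
o=cv2.inRange(hsv,(3,150,100),(15,255,255))[60:118,200:320];x,y,w,h=cv2.boundingRect(o)
print("catch",x+200,y+60,w,h,f([(x+200-.5,y+60),(x+200+w-.5,y+60)],.049))
for row in(125,140,170):
    yl=cv2.inRange(hsv,(15,60,90),(32,255,255));q=np.where(yl[row])[0];q=q[(q>140)&(q<380)];print("plate",f([(q.min()-.5,row),(q.max()+.5,row)],z-.0145))
for k in range(3): cams.capture("wrist");print(monitor.get_obs()["position"])
E
```

```text
base 90 190 332 [[77.7, -45.9], [77.7, 49.7]]
base 98 191 331 [[72.5, -45.5], [72.5, 49.3]]
base 106 191 331 [[67.3, -45.8], [67.3, 49.7]]
base 114 192 330 [[61.9, -45.4], [62.0, 49.3]]
end 200 79 [[85.0, -38.5]]
end 215 80 [[84.3, -28.5]]
end 290 80 [[84.3, 21.0]]
end 320 80 [[84.4, 40.9]]
catch 239 93 47 21 [[76.1, -10.9], [76.1, 15.0]]
plate [[62.6, -40.3], [62.6, 40.0]]
plate [[55.7, -40.4], [55.7, 40.1]]
plate [[41.3, -40.6], [41.3, 39.8]]
[ 0.5280829  -0.20271001  0.09798822]
[ 0.52793771 -0.20270517  0.09774283]
[ 0.52781625 -0.20268495  0.09754433]
```

Emit:
apply_moves(
  deltas=[
    [0,0.5,2,0,0,0,0],
    [0,0.5,2,4,0,0,0],
    [0,0.5,2,8,0,0,0],
    [0,0.5,2,8,0,0,0],
    [0,0.5,2,8,0,0,0],
  ],
)

```text
clock: 7.28
position: [0.5267, -0.2009, 0.0892]
tcp_rot: [0.414, -3.114, -0.0]
contact_force: [-0.5, -1.0, -3.1]
opening: 0.0123
```

```bash
python3 - <<'E'
from h import *
for k in range(3):
    o=monitor.get_obs();im,_=cams.capture("wrist")
    print(o["position"],o["contact_force"],delta(.5268,-.201,.09,15.0))
hsv=cv2.cvtColor(im,cv2.COLOR_BGR2HSV)
c=cams.calibration("wrist");H=np.array(c["hand_eye"]);C=(c,H[:3,:3],H[:3,3]);z=o["position"][2]
dk=(hsv[...,2]<75)
f=lambda uv,h:np.round(onplane(C,uv,z-h)[:,:2]*1000,1).tolist()
for row in(90,98,106):
    q=np.where(dk[row,170:350])[0]+170;print("base",row,f([(q.min()-.5,row),(q.max()+.5,row)],.010))
for col in(215,290,320):
    q=np.where(dk[50:115,col])[0]+50;print("end",f([(col,q.min()-.5)],.010))
E
```

```text
[ 0.52673296 -0.20089112  0.08918493] [-0.51114549 -1.01424949 -3.098739  ] (array([ 0.1, -0.1, -0.7]), array([-0.  ,  0.01,  0.13]))
[ 0.52686535 -0.20090412  0.08931756] [-0.24015429  0.13369612 -2.89195751] (array([ 0.1, -0. , -0.6]), array([-0.01,  0.01,  0.13]))
[ 0.5268877  -0.20096247  0.08940429] [-0.21675168 -0.30515957 -3.50909811] (array([ 0.1, -0. , -0.5]), array([-0.01,  0.02,  0.13]))
base 90 [[77.8, -48.3], [77.8, 46.8]]
base 98 [[72.8, -48.0], [72.8, 46.5]]
base 106 [[67.8, -48.3], [67.8, 46.8]]
end [[82.8, -27.3]]
end [[82.8, 20.1]]
end [[82.3, 39.2]]
```

Aligned to within 0.6 mm on both measures. Going down onto the pins.

Emit:
apply_moves(
  deltas=[
    [0,0.3,-0.3,4,0,0,0],
    [0,0.3,-0.3,8,0,0,0],
    [0,0.3,-0.3,12,0,0,0],
    [0,0.3,-0.3,15,0,0,0],
    [0,0.3,-0.3,15,0,0,0],
  ],
)

```text
clock: 8.05
position: [0.5262, -0.2011, 0.0738]
tcp_rot: [0.414, -3.113, -0.001]
contact_force: [0.1, -0.4, -2.7]
opening: 0.0121
```

Emit:
apply_moves(
  deltas=[
    [0,0,0,2,0,0,0],
    [0,0,0,4,0,0,0],
    [0,0,0,4,0,0,0],
  ],
)

```text
clock: 8.43
position: [0.5264, -0.2012, 0.0701]
tcp_rot: [0.414, -3.114, -0.0]
contact_force: [-0.8, -0.1, -3.5]
opening: 0.012
```

There is no contact force with the underside about 8 mm below the pin tips, so both pins are in the holes. Continuing down to the catches.

Emit:
apply_moves(
  deltas=[
    [0,0,0,2,0,0,0],
    [0,0,0,4,0,0,0],
    [0,0,0,4,0,0,0],
  ],
)

```text
clock: 8.8
position: [0.5263, -0.2012, 0.066]
tcp_rot: [0.414, -3.114, -0.0]
contact_force: [-0.9, 0.2, -1.4]
opening: 0.0123
```

Emit:
apply_moves(
  deltas=[
    [0,0,0,1,0,0,0],
    [0,0,0,2,0,0,0],
    [0,0,0,2,0,0,0],
  ],
)

```text
clock: 9.18
position: [0.5268, -0.2015, 0.0647]
tcp_rot: [-0.414, 3.114, -0.001]
contact_force: [-1.8, -0.8, 0.7]
opening: 0.0121
```

Emit:
apply_moves(
  deltas=[
    [0,0,0,1,0,0,0],
    [0,0,0,2,0,0,0],
    [0,0,0,2,0,0,0],
  ],
)

```text
clock: 9.55
position: [0.5272, -0.2017, 0.063]
tcp_rot: [-0.413, 3.113, -0.002]
contact_force: [-3.1, -0.0, 5.3]
opening: 0.012
```

Emit:
apply_moves(
  deltas=[
    [0,0,0,1,0,0,0],
    [0,0,0,2,0,0,0],
    [0,0,0,2,0,0,0],
  ],
)

```text
clock: 9.93
position: [0.5275, -0.2019, 0.0615]
tcp_rot: [-0.413, 3.113, -0.002]
contact_force: [-1.9, -0.0, 6.4]
opening: 0.0121
```

Emit:
apply_moves(
  deltas=[
    [0,0,0,1,0,0,0],
    [0,0,0,2,0,0,0],
    [0,0,0,2,0,0,0],
  ],
)

```text
clock: 10.3
position: [0.5268, -0.2018, 0.0581]
tcp_rot: [-0.413, 3.114, -0.002]
contact_force: [0.3, -3.7, 1.0]
opening: 0.0121
```

Emit:
apply_moves(
  deltas=[
    [0,0,0,1,0,0,0],
    [0,0,0,2,0,0,0],
    [0,0,0,2,0,0,0],
  ],
)

```text
clock: 10.68
position: [0.5265, -0.2011, 0.056]
tcp_rot: [0.414, -3.114, -0.0]
contact_force: [-0.1, -0.9, -0.7]
opening: 0.0122
```

Emit:
apply_moves(
  deltas=[
    [0,0,0,1,0,0,0],
    [0,0,0,2,0,0,0],
    [0,0,0,2,0,0,0],
  ],
)

```text
clock: 11.05
position: [0.5259, -0.2008, 0.0533]
tcp_rot: [0.413, -3.113, -0.002]
contact_force: [0.2, -0.3, -4.7]
opening: 0.0119
```

The push rose to about 6 N and then dropped away, so the catches have passed. Now to load the bed.

Emit:
apply_moves(
  deltas=[
    [0,0,0,1,0,0,0],
    [0,0,0,2,0,0,0],
    [0,0,0,2,0,0,0],
  ],
)

```text
clock: 11.42
position: [0.5264, -0.201, 0.0522]
tcp_rot: [0.414, -3.114, -0.001]
contact_force: [0.9, 0.1, -2.5]
opening: 0.012
```

Emit:
apply_moves(
  deltas=[
    [0,0,0,1,0,0,0],
    [0,0,0,1,0,0,0],
    [0,0,0,1,0,0,0],
  ],
)

```text
clock: 11.8
position: [0.5265, -0.2011, 0.0517]
tcp_rot: [0.414, -3.114, -0.001]
contact_force: [-1.5, 1.1, 3.1]
opening: 0.0122
```

Emit:
apply_moves(
  deltas=[
    [0,0,0,1,0,0,0],
    [0,0,0,1,0,0,0],
    [0,0,0,1,0,0,0],
  ],
)

```text
clock: 12.18
position: [0.5265, -0.2011, 0.0509]
tcp_rot: [0.413, -3.114, -0.001]
contact_force: [-4.1, 2.8, 6.8]
opening: 0.0122
```

Emit:
apply_moves(
  deltas=[
    [0,0,0,1,0,0,0],
    [0,0,0,1,0,0,0],
    [0,0,0,1,0,0,0],
  ],
)

```text
clock: 12.55
position: [0.5265, -0.2011, 0.0503]
tcp_rot: [0.414, -3.114, -0.001]
contact_force: [-5.4, 3.1, 8.3]
opening: 0.0119
```

```bash
python3 - <<'E'
from h import *
for k in range(4):
    im,_=cams.capture("wrist");o=monitor.get_obs();print(o["position"],o["contact_force"],o["wrist_torque"])
s,_=cams.capture("scene");sd,_=cams.capture("side")
a=cv2.resize(im[60:210,160:360],(400,300),interpolation=2);b=cv2.resize(sd[130:205,270:370],(400,300),interpolation=2)
c=cv2.resize(s[145:220,145:245],(400,300),interpolation=2);cv2.imwrite("pics/m6.png",np.vstack([np.hstack([a,b]),np.hstack([c,cv2.resize(im,(400,300))])]))
E
```

```text
[ 0.52651896 -0.20111724  0.05034059] [-5.7160305   3.14164575  8.49341577] [ 0.50464793  0.73626944 -0.01852644]
[ 0.52649924 -0.20109631  0.05033498] [-4.57754412  3.6096399   8.54190026] [0.52869569 0.76678923 0.01472913]
[ 0.52650406 -0.20110987  0.05034052] [-5.35052926  2.01606343  8.1182932 ] [ 0.48371662  0.76415929 -0.03515323]
[ 0.52650609 -0.20110691  0.05035297] [-4.62114675  2.89028226  8.67967783] [ 0.47581212  0.74693897 -0.00915155]
```

View pics/m6.png

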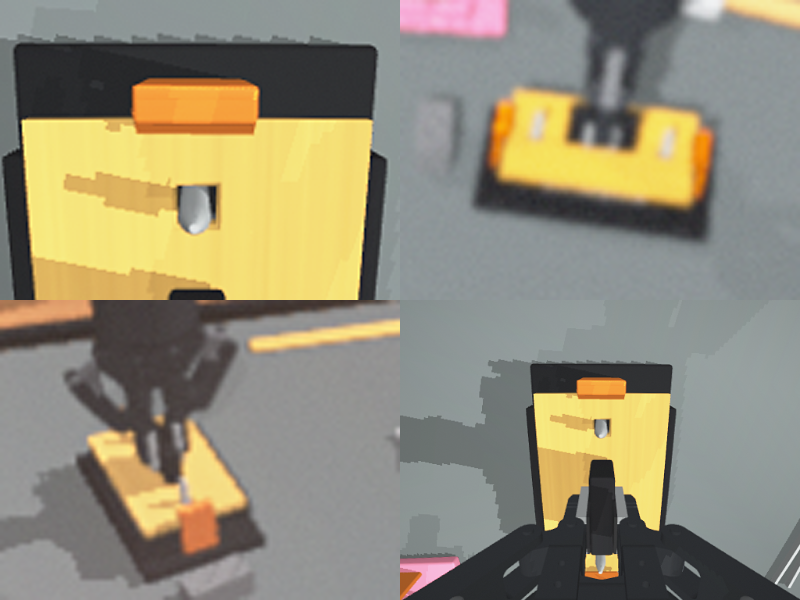

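Combined picture: both orange catches lie over the cover's ends (wrist crop (195,105), and the other at (600,575) in the lower right). Both pins stick up through the holes, with the visible one at (196,208). The push is 8.5 N with some sideways load, so I'll ease that slightly and press to 12 N.

Emit:
apply_moves(
  deltas=[
    [0,0.3,0.3,0.5,0,0,0],
    [0,0.3,0.3,1,0,0,0],
    [0,0.3,0.3,1,0,0,0],
    [0,0.3,0.3,1,0,0,0],
  ],
)

```text
clock: 13.35
position: [0.5265, -0.2011, 0.0498]
tcp_rot: [0.414, -3.114, -0.0]
contact_force: [-5.5, 2.9, 10.7]
opening: 0.012
```

Emit:
apply_moves(
  deltas=[
    [0,0,0,0.5,0,0,0],
    [0,0,0,1,0,0,0],
    [0,0,0,1,0,0,0],
  ],
)

```text
clock: 13.72
position: [0.5265, -0.2011, 0.0492]
tcp_rot: [0.414, -3.114, -0.0]
contact_force: [-5.9, 3.7, 12.4]
opening: 0.0124
```

Emit:
apply_moves(
  deltas=[
    [0,0,0,0,0,0,0],
    [0,0,0,0,0,0,0],
    [0,0,0,0,0,0,0],
    [0,0,0,0,0,0,0],
    [0,0,0,0,0,0,0],
  ],
)

```text
clock: 14.35
position: [0.5265, -0.2011, 0.0493]
tcp_rot: [0.414, -3.114, -0.0]
contact_force: [-7.3, 2.9, 13.2]
opening: 0.012
```

```bash
python3 - <<'E'
from h import *
f=[]
for k in range(5):
    im,_=cams.capture("wrist");o=monitor.get_obs();f.append(o["contact_force"])
print(np.mean(f,0),o["position"],o["clock"])
s,_=cams.capture("scene")
cv2.imwrite("pics/m7.png",np.hstack([cv2.resize(im[80:,130:390],(400,468)),cv2.resize(s[145:225,140:250],(400,468),interpolation=2)]))
E
```

```text
[-6.37013839  3.52684913 12.66119211] [ 0.52654499 -0.20112094  0.04929435] 14.6
```

View pics/m7.png

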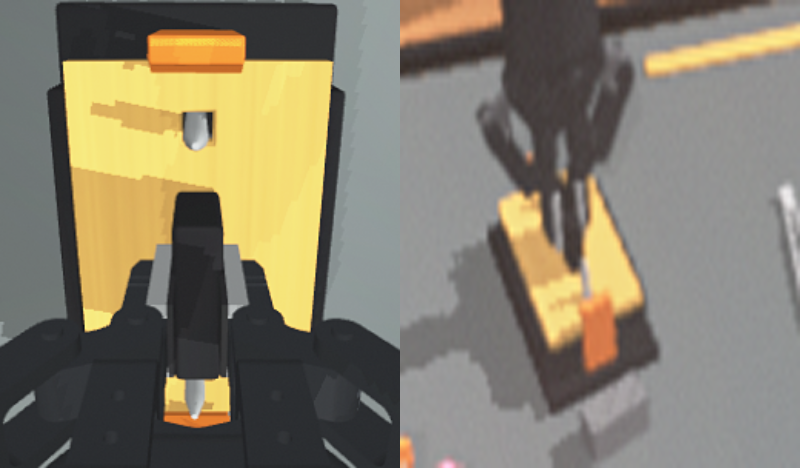

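The push is steady at about 12.7 N. Both catches lie over the cover's ends ((196,50) and (197,420)), both pins are through, and the slugs haven't moved. I'm handing in while still pressing.

```bash
python3 -c "
from station import job;print(job.job_done())"
```

```text
the job is handed in; nothing more can be done
None
```

The cover is on the holder with both orange catches over its ends, and I handed the job in while still pressing down with about 12.7 N, at 14.6 s. I lifted it by the grip bar, lowered it over both pins and pushed it past the catches.

- **Snap:** the push rose to about 6 N, or about 9 N counting the cover's weight, and then fell away. That is at the low end of the stated 9 to 14 N, and I sampled it only every 0.4 s, so I may have missed the true peak.
- **Press:** I then pressed on until the push held steady. Height and force both suggest the bed is about 3 mm down, but I couldn't measure it directly.
- **Last pictures:** both catches are over the ends, both pins are through the holes, and the slugs are where they were. I didn't recheck the other tools.
- **Not ideal:** a sideways load of about 7 N stayed on the tool while pressing. A 0.3 mm shift did not remove it. The cover still sat square, and the load is well under the limits.

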